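# Lock two trough girders of a model bridge with an inverted channel

### The job

Finish the model bridge deck on the wooden jig: set the loose trough girder, open side up, close alongside the girder that already lies against the jig's fence, with their ends level. Then set the narrow capping channel, open side down, over the two flanges that meet, so that it stands with one flange down in each trough and locks the girders together. Lower the parts into place rather than dropping them, and leave the other things on the board where they are.

Things in the scene. Friction and masses are not known exactly. Their poses are not given: they have to be found in the camera images.
- bridge_jig: Fixed wooden jig on the plywood work board (board top at z = 0.030). Flat base 150 (x) x 180 (y) x 8 mm; origin at the centre of its underside. A fence 8 mm thick runs along the whole +x edge, inner face at x = +67 mm, top 26 mm above the origin; the other three edges are open. Its +x points roughly away from the robot.
- girder_in_jig: Grey trough girder lying loose in the jig, open side up, centre near x = +35 mm of the jig, +x side next to the fence. 60 mm wide (x), 150 long (y), 36 high: floor 6 mm thick, an upright flange 8 mm thick along each long side, trough 44 mm wide, ends open. Origin at the centre of its underside, z up. Its free flange (-x side) is where the other girder goes.
- girder_loose: Loose grey trough girder lying open side up on the board, same measures as the one in the jig; 0.14 kg. Origin at the centre of its underside; x across, y along, z up; either end may lead. Set tight alongside, its origin is 60 mm from the other's, on the side away from the fence, with free room outside its outer flange. A gap over 7 mm is too wide.
- capping_channel: Grey capping channel lying open side down on the board, 38 mm wide outside (x), 30 inside, 150 long (y), 36 high; web 4 mm, flanges 4 mm thick, 32 deep inside; 0.08 kg. Origin at the centre of its open underside, z up. In place it straddles the two flanges that meet, its flange tips on both trough floors, its origin 6 mm above the girders' undersides. Either end may lead.
- wire_spool: Bystander on the back of the board: spool of yellow wire, 58 x 60 x 40 mm; origin at the centre of its underside. Not to be disturbed.
- house: Bystander on the back of the board: white model house, 61 x 95 x 67 mm; origin at the centre of its underside. Not to be disturbed.
- wagon: Bystander on the back of the board: white model tank wagon, 30 x 119 x 48 mm; origin at the centre of its underside. Not to be disturbed.
- tape_measure: Bystander on the back of the board: yellow pocket tape measure, 28 x 64 x 48 mm; origin at the centre of its underside. Not to be disturbed.

How it is judged (in metres and radians):
On the way:
1. the loose girder lies on the jig, open side up, close alongside the other, ends level, before the channel goes on (x of girder_loose in the frame of girder_in_jig between -0.0675 and -0.057 m and y of girder_loose in the frame of girder_in_jig between -0.014 and 0.014 m and z of girder_loose in the frame of girder_in_jig between -0.0035 and 0.0035 m and angle between the y axis of girder_loose and the y axis of girder_in_jig, either way round below 0.08 rad and angle between girder_loose's own z axis and vertical below 0.06 rad and not (x of capping_channel in the frame of girder_in_jig between -0.046 and -0.018 m and y of capping_channel in the frame of girder_in_jig between -0.018 and 0.018 m and z of capping_channel in the frame of girder_in_jig between 0.0035 and 0.009 m and angle between the y axis of capping_channel and the y axis of girder_in_jig, either way round below 0.1 rad and angle between capping_channel's own z axis and vertical below 0.06 rad)), for 0.2 s.
At the end, for the whole second after the job is handed in: Both girders lie flat in the jig, open side up, the first still by the fence, the second alongside: gap under 7.5 mm, ends level within 14 mm. The capping channel stands open side down over the joint, a flange in each trough, down on the floors within 3 mm, ends within 18 mm. All at rest (x of girder_in_jig in the frame of bridge_jig between 0.025 and 0.042 m and y of girder_in_jig in the frame of bridge_jig between -0.02 and 0.02 m and angle between each of girder_in_jig, girder_loose, capping_channel's own z axis and vertical below 0.06 rad and angle between the y axis of girder_in_jig and the y axis of bridge_jig, either way round below 0.1 rad and z of girder_in_jig in the frame of bridge_jig between 0.005 and 0.011 m and x of girder_loose in the frame of girder_in_jig between -0.0675 and -0.057 m and y of girder_loose in the frame of girder_in_jig between -0.014 and 0.014 m and z of girder_loose in the frame of girder_in_jig between -0.0035 and 0.0035 m and angle between the y axis of girder_loose and the y axis of girder_in_jig, either way round below 0.08 rad and x of capping_channel in the frame of girder_in_jig between -0.046 and -0.018 m and y of capping_channel in the frame of girder_in_jig between -0.018 and 0.018 m and z of capping_channel in the frame of girder_in_jig between 0.0035 and 0.009 m and angle between the y axis of capping_channel and the y axis of girder_in_jig, either way round below 0.1 rad and linear speed of each of girder_in_jig, girder_loose, capping_channel below 0.02 m/s); the robot touches nothing.
It fails at once if a bystander was shifted by more than 20 mm (distance of any of wire_spool, house, wagon, tape_measure from where it was at the start of the episode above 0.02 m).
It fails at once if the girder or the channel was dropped (falls free at over 0.5 m/s, about 13 mm) ((linear speed of girder_loose above 0.5 m/s and contact force between girder_loose and the fingers below 0.05 N) or (linear speed of capping_channel above 0.5 m/s and contact force between capping_channel and the fingers below 0.05 N)).
It also fails if it takes over 53 s, if anything falls off the work surface, if the arm or the gripper's body presses on something with over 40 N, if the wrist force passes 120 N, or if a joint passes its speed limit or range.

### The arm

A 7-joint arm with a two-finger parallel gripper is mounted at the origin on a cart in front of the work surface, level with it; the furniture and walls round the work are solid. World frame = base frame: x ahead of the robot, y to its left, z up, the work surface at z = 0. Lengths are in m, angles in degrees, forces in N, time in s.
With the tool pointing down it reaches from about 0.425 to 0.875 m from the base axis. Payload 4.7 kg.
Tool frame: the origin (TCP) lies at the very end of the fingers, on their centre line; the grasp point (between the pads) lies 19 mm behind it; z points along the fingers, y is the line along which they close (so a half turn about z gives the same grasp; the last joint's range is limited). The gripper opens to 87 mm and grips with 3 to 60 N. Pads are 19 mm wide; open, the fingers measure 117 mm over their backs; the gripper's body (75 mm by 190 mm) begins 51 mm behind the grasp point.
Start: joints at [74.719, 18.392, -4.016, 83.108, 1.295, 78.541, -3.26], TCP at [0.18, -0.625, 0.223] pointing down, gripper open.
Joint ranges: [-163.93, 163.93], [-17.29, 119.83], [-79.2, 71.16], [3.27, 140.29], [-89.18, 269.18], [5.43, 117.66], [-154.24, 154.24]. Speed limits (degrees/s): [147.25, 147.25, 180, 180, 180, 180, 180].

### API

Orientations are given as a 3x3 rotation matrix whose columns are the frame's x, y, z axes.
In Python, from station import bot gives the robot as it stands.
- The arm moves only by the tool arm_command, never from a script. Its argument "series" is a list of rows, each a list of 3 entries, a list of its own where there are three numbers: the shift along the tool's x, y, z scaled (see below), then the turn, a rotation vector about the tool's x, y, z scaled (see below), then the closure, from 0 (fully open) to 1 (shut). In form: [[[dx, dy, dz], [wx, wy, wz], hand], ...]. A call has exactly 10 rows; each row shifts and turns the commanded pose from where the row before left it, along the tool's axes as they then stand; what a row does not reach is not made up. The controller multiplies each number of a shift by 2 cm and each number of a turn by 180 degrees. A row lasts 1/10 s, in which the tool goes at most 50 mm and 8.59 degrees, less where a joint would pass 70% of its speed; a pose out of reach is approached as far as the arm can. A call with a number of a shift or a turn outside -1 to 1 is refused whole. A call with a gripper value outside its range is refused whole. The fingers move at their own pace and stop on an object; "force" is the grip in N (left out, the last holds). Time passes only in rows, so rows that do not move let the fingers close, or fill a call up. It gives the time, the measured TCP pose, the force, the opening and the grip force at its end, in the units of the state.
- bot.sense(): the state, without advancing time (a new reading comes with each control period).
- bot.read_camera(name): name is "scene" or "top" or "wrist"; returns a dict with "color" (384x512x3 uint8, red, green, blue), "fx", "fy", "cx", "cy" (pixels), "extrinsics" (4x4, takes a point from camera to world coordinates). Camera axes: x right, y up, looking along -z (the intrinsics and any distortion apply to the point x, -y, -z); pixel columns grow to the right and rows downward; lengths in m; the calibration is good to about 2 mm. A picture is of the moment at which its call begins. There is no depth.
- bot.finish_job(): hands the job in; it is judged then, once.
Trained networks look in a picture, given as the dict that the camera call returned (one of the last four; its "shot" number tells which), for a name from the list of things; names that differ only in an ending like _2 or _b are one class to them, and where a whole thing is asked for, a point or a joint stands for the part that bears it (a point fixed in the world has none). Each returns a list of dicts, best first, with "p" (0 to 1); they miss things now and then, are a little off and sometimes report something else, mostly with a low value. They report only what shows in the picture. A call takes as long as a camera call.
- bot.trace(picture, thing): "pixels" (384x512 bool, what is visible of it).
- bot.tip_of(picture, thing): "position" ([x, y, z] in m, in world coordinates, good to about 4 mm: a listed point, or the origin of a listed thing).
The state is a dict: "t": time; "q": joint angles; "joint_vel": joint speeds; "tau": joint torques, N m; "ee_pos": TCP position; "tcp_rot": TCP orientation; "ft_force": force on the tool from outside, world axes, zero at the start; "moment": the same for the moment, N m; "gripper_width": opening from 0.0 (shut) to 1.0 (fully open); "finger_force": force on a finger pad.
Only numpy, scipy, OpenCV 4.12 (cv2) and the standard library are available. Lean on these libraries where they do the work, as an engineer would, in place of code of your own. Each camera call takes 0.05 s, during which the arm holds its last target. There are 200 camera calls.

## Working session

There is one attempt and no reset: what is moved stays moved. The work goes in short steps, Python scripts to look and compute and a tool call to move; the robot and the scene stay as the last step left them, time stands still between calls to the robot, and variables do not carry over. Pictures are saved under pics/ and viewed, at most 10 in all, crops included, and the job is handed in when it is done.

Besides the shell and the picture viewer there is one more tool, called after "Request:" in YAML: its name, and indented under it one key for each argument. arm_command: Moves the arm, as the interface text tells. Its arguments: {"type":"object","properties":{"series":{"type":"array"},"force":{"type":"number"}},"required":["series"]}

```bash
mkdir -p pics; ls; cat > h.py <<'E'
import numpy as np, cv2
from station import bot
def proj(c,P):
    P=np.atleast_2d(P); E=np.linalg.inv(c["extrinsics"]); p=P@E[:3,:3].T+E[:3,3]
    return np.c_[c["fx"]*p[:,0]/-p[:,2]+c["cx"], c["fy"]*p[:,1]/p[:,2]+c["cy"]]
def ray(c,u,v,z):
    E=c["extrinsics"]; d=E[:3,:3]@np.array([(u-c["cx"])/c["fx"],-(v-c["cy"])/c["fy"],-1]); o=E[:3,3]
    return o+d*(z-o[2])/d[2]
def save(c,n): cv2.imwrite("pics/"+n+".png",c["color"][:,:,::-1])
E
python3 - <<'E'
from h import *
s=bot.sense(); print(s["t"],s["ee_pos"],np.round(s["tcp_rot"],3).tolist(),s["gripper_width"])
cs={n:bot.read_camera(n) for n in("top","scene")}
ims=[]
for n,c in cs.items():
    print(n,c["fx"],c["cx"],c["cy"],np.round(c["extrinsics"],3).tolist(),[k for k in c])
    im=c["color"][:,:,::-1].copy()
    for t in["bridge_jig","girder_in_jig","girder_loose","capping_channel","wire_spool","house","wagon","tape_measure"]:
        r=[(round(x["p"],2),np.round(x["position"],3).tolist()) for x in bot.tip_of(c,t)[:3]]
        print(n,t,r)
        m=bot.trace(c,t)
        if m:
            px=m[0]["pixels"].astype(np.uint8)
            cc=cv2.findContours(px,0,2)[0]; 
            print("   ",round(m[0]["p"],2),px.sum(),len(m),[[round(a,1) for a in (*b[0],*b[1],b[2])] for b in [cv2.minAreaRect(max(cc,key=cv2.contourArea))]])
    save(c,n+"0")
print(bot.sense()["t"])
E
```

```text
pics
0.0 [ 0.17991831 -0.62403781  0.22146394] [[0.961, 0.277, -0.001], [0.277, -0.961, 0.002], [-0.0, -0.002, -1.0]] 0.9985203737038814
top 363.27662473579966 257.91137437592783 186.65270997005328 [[0.008, 0.982, -0.187, 0.453], [-1.0, 0.004, -0.026, 0.09], [-0.025, 0.187, 0.982, 0.926], [0.0, 0.0, 0.0, 1.0]] ['color', 'fx', 'fy', 'cx', 'cy', 'extrinsics', 'shot']
top bridge_jig [(0.55, [0.559, -0.018, 0.031])]
    0.76 3033 1 [[312.9, 209.7, 75.7, 64.9, 11.3]]
top girder_in_jig [(0.93, [0.595, -0.029, 0.04])]
    0.85 1697 1 [[318.6, 195.8, 64.5, 28.1, 12.7]]
top girder_loose [(0.65, [0.497, 0.262, 0.032])]
    0.81 1597 1 [[197.9, 236.7, 64.4, 26.4, 15.9]]
top capping_channel [(0.96, [0.62, 0.261, 0.03])]
    0.7 1086 1 [[197.2, 184.7, 62.8, 18.2, 14.0]]
top wire_spool [(0.62, [0.756, -0.101, 0.032])]
    0.74 342 2 [[182.9, 138.2, 16.1, 23.7, 71.6]]
top house [(0.95, [0.753, 0.028, 0.028])]
    0.9 1109 1 [[294.7, 131.5, 40.4, 28.4, 2.3]]
top wagon [(0.93, [0.764, 0.17, 0.034])]
    0.61 553 1 [[237.4, 129.7, 13.9, 42.9, 88.1]]
top tape_measure [(0.57, [0.746, 0.305, 0.026])]
   
[... 335 characters left out ...]
 89.2, 42.6, 4.4]]
scene girder_in_jig [(0.66, [0.593, -0.032, 0.034])]
    0.84 1415 1 [[302.6, 186.0, 25.8, 61.7, 74.4]]
scene girder_loose [(0.64, [0.495, 0.259, 0.034])]
    0.77 2131 1 [[229.5, 258.4, 32.5, 71.1, 76.0]]
scene capping_channel [(0.77, [0.624, 0.258, 0.028])]
    0.94 1372 1 [[198.9, 226.2, 22.1, 64.8, 75.6]]
scene wire_spool [(0.8, [0.753, -0.106, 0.032]), (0.35, [0.496, 0.258, 0.034])]
scene house [(0.79, [0.754, 0.027, 0.026])]
    0.62 872 1 [[251.0, 163.4, 25.9, 37.7, 69.1]]
scene wagon [(0.64, [0.768, 0.164, 0.032])]
    0.8 536 1 [[203.1, 181.3, 16.1, 39.9, 66.0]]
scene tape_measure [(0.86, [0.741, 0.305, 0.03])]
    0.57 383 1 [[159.8, 205.8, 19.1, 24.0, 45.0]]
1.7
```

```bash
cat >> h.py <<'E'
from scipy.optimize import minimize
SZ=dict(girder_in_jig=(60,150,36),girder_loose=(60,150,36),capping_channel=(38,150,36))
def corners(t,x,y,a,z):
    w,l,h=np.array(SZ[t])/1000; c,s=np.cos(a),np.sin(a)
    p=np.array([[i*w/2,j*l/2,k*h] for i in(-1,1) for j in(-1,1) for k in(0,1)])
    return p@np.array([[c,s,0],[-s,c,0],[0,0,1]])+[x,y,z]
def sil(c,P):
    m=np.zeros((1536,2048),np.uint8)
    cv2.fillConvexPoly(m,cv2.convexHull(np.round(proj(c,P)*4+1.5).astype(np.int32)),1)
    return cv2.resize(m.astype(np.float32),(512,384),interpolation=cv2.INTER_AREA)
def fit(t,views,x0,z):
    ms=[(c,m[0]["pixels"].astype(np.float32)) for c in views if (m:=bot.trace(c,t))]
    f=lambda p:sum(1-(np.minimum(s:=sil(c,corners(t,p[0],p[1],p[2]/5,z)),m)).sum()/np.maximum(s,m).sum() for c,m in ms)/len(ms)
    x0=[x0[0],x0[1],x0[2]*5]
    r=minimize(f,x0,method="Nelder-Mead",options=dict(initial_simplex=np.array([x0]*4)+np.vstack([np.zeros(3),np.diag([.01,.01,.3])]),xatol=1e-4,fatol=1e-4))
    return np.array([r.x[0],r.x[1],r.x[2]/5]),r.fun
def draw(im,c,t,p,z):
    q=np.round(proj(c,corners(t,*p,z))).astype(int)
    for a,b in[(0,1),(2,3),(4,5),(6,7),(0,2),(1,3),(4,6),(5,7),(0,4),(1,5),(2,6),(3,7)]: cv2.line(im,tuple(map(int,q[a])),tuple(map(int,q[b])),(0,0,255),1)
E
python3 - <<'E'
from h import *
cs=[bot.read_camera(n) for n in("top","scene")]
ims=[cv2.cvtColor(c["color"],cv2.COLOR_RGB2BGR) for c in cs]
for t,x0,z in[("girder_in_jig",(.594,-.03,-.1),.038),("girder_loose",(.496,.26,-.1),.03),("capping_channel",(.622,.26,-.1),.03)]:
    for v in (cs[:1],cs[1:],cs):
        p,e=fit(t,v,x0,z); print(t,np.round(p[:2],4),round(np.degrees(p[2]),2),round(e,3))
    for c,im in zip(cs,ims): draw(im,c,t,p,z)
cv2.imwrite("pics/a.png",np.vstack([cv2.resize(im[90:290,120:400] if i==0 else im[120:320,120:400],None,fx=1.5,fy=1.5,interpolation=2) if 0 else cv2.resize(im[100:290,130:390],None,fx=1.55,fy=1.55) for i,im in enumerate(ims)]))
print(bot.sense()["t"])
E
```

```text
girder_in_jig [ 0.596  -0.0286] -12.03 0.058
girder_in_jig [ 0.5941 -0.0298] -11.77 0.072
girder_in_jig [ 0.5952 -0.0299] -11.75 0.067
girder_loose [0.4968 0.2551] -15.22 0.079
girder_loose [0.4953 0.2573] -15.24 0.07
girder_loose [0.4964 0.2563] -14.78 0.08
capping_channel [0.6238 0.2632] -12.87 0.077
capping_channel [0.6212 0.262 ] -12.92 0.063
capping_channel [0.623  0.2629] -12.76 0.075
2.4
```

View pics/a.png

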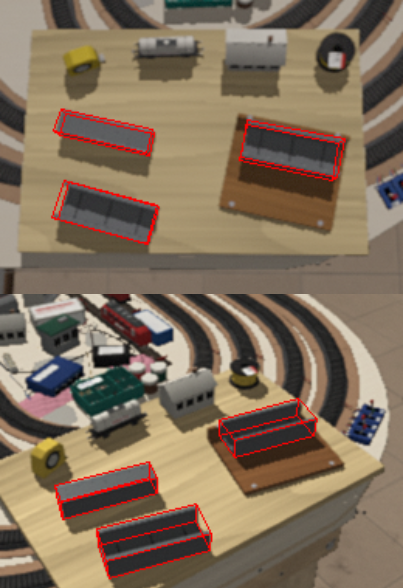

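Request:
arm_command:
  series:
    - [[1, 0.5, 0], [0, 0, -0.041], 0.6]
    - [[1, 0.5, 0], [0, 0, -0.041], 0.6]
    - [[1, 0.5, 0], [0, 0, -0.041], 0.6]
    - [[1, 0.5, 0], [0, 0, -0.041], 0.6]
    - [[1, 0.5, 0], [0, 0, -0.041], 0.6]
    - [[1, 0.5, 0], [0, 0, -0.041], 0.6]
    - [[1, 0.5, 0], [0, 0, -0.041], 0.6]
    - [[1, 0.5, 0], [0, 0, -0.041], 0.6]
    - [[1, 0, 0], [0, 0, 0], 0.6]
    - [[1, 0, 0], [0, 0, 0], 0.6]
  force: 20

```text
t: 3.4
ee_pos: [0.3562, -0.5397, 0.2223]
tcp_rot: [[0.256, 0.967, 0.0], [0.967, -0.256, 0.0], [0.0, 0.0, -1.0]]
ft_force: [-0.6, 0.2, -0.0]
gripper_width: 0.403
finger_force: 0.0
```

Request:
arm_command:
  series:
    - [[1, 0, 0], [0, 0, 0], 0.6]
    - [[1, 0, 0], [0, 0, 0], 0.6]
    - [[1, 0, 0], [0, 0, 0], 0.6]
    - [[1, 0, 0], [0, 0, 0], 0.6]
    - [[1, 0, 0], [0, 0, 0], 0.6]
    - [[1, 0, 0], [0, 0, 0], 0.6]
    - [[1, 0, 0], [0, 0, 0], 0.6]
    - [[1, 0, 0], [0, 0, 0], 0.6]
    - [[1, 0, 0], [0, 0, 0], 0.6]
    - [[1, 0, 0], [0, 0, 0], 0.6]

```text
t: 4.4
ee_pos: [0.4072, -0.3456, 0.2226]
tcp_rot: [[0.256, 0.967, -0.0], [0.967, -0.256, -0.0], [-0.0, 0.0, -1.0]]
ft_force: [0.5, 0.2, -0.1]
gripper_width: 0.398
finger_force: 0.0
```

```bash
cat >> h.py <<'E'
def go(x,y,z,yaw):
    "total shift in tool units and turn units still to go (yaw in deg = direction of tool y = part x)"
    s=bot.sense(); R=np.array(s["tcp_rot"]); p=np.array(s["ee_pos"]); d=np.array([x,y,z])-p
    cy=np.degrees(np.arctan2(R[1,1],R[0,1])); tgt=np.radians(yaw)
    Ry=np.array([[-np.sin(tgt),np.cos(tgt),0],[np.cos(tgt),np.sin(tgt),0],[0,0,-1]]).T
    from scipy.spatial.transform import Rotation as Ro
    rv=Ro.from_matrix(R.T@Ry).as_rotvec(degrees=True)/180
    print("t",round(s["t"],2),"p",np.round(p,4),"yaw",round(cy,2),"w",round(s["gripper_width"],3),"F",np.round(s["ft_force"],1),"ff",s["finger_force"],"\n shift now-axes",np.round(R.T@d/.02,2),"target-axes",np.round(Ry.T@d/.02,2),"turn",np.round(rv,4))
def off(x,y,yaw,dx,dy):
    a=np.radians(yaw); return x+dx*np.cos(a)-dy*np.sin(a), y+dx*np.sin(a)+dy*np.cos(a)
E
python3 -c "
from h import *
x,y=off(.4964,.2563,-15,-.026,0);print(x,y);go(x,y,.14,-15)"
```

```text
0.4712859285164842 0.2630292951726655
t 4.4 p [ 0.4072 -0.3456  0.2226] yaw -14.86 w 0.398 F [ 0.5  0.2 -0.1] ff 0.0 
 shift now-axes [30.24 -4.71  4.12] target-axes [30.23 -4.78  4.13] turn [0.     0.0001 0.0008]
```

Request:
arm_command:
  series:
    - [[1, 0, 0], [0, 0, 0], 0.6]
    - [[1, 0, 0], [0, 0, 0], 0.6]
    - [[1, 0, 0], [0, 0, 0], 0.6]
    - [[1, 0, 0], [0, 0, 0], 0.6]
    - [[1, 0, 0], [0, 0, 0], 0.6]
    - [[1, 0, 0], [0, 0, 0], 0.6]
    - [[1, 0, 0], [0, 0, 0], 0.6]
    - [[1, 0, 0], [0, 0, 0], 0.6]
    - [[1, 0, 0], [0, 0, 0], 0.6]
    - [[1, 0, 0], [0, 0, 0], 0.6]

```text
t: 5.4
ee_pos: [0.4582, -0.1524, 0.2226]
tcp_rot: [[0.257, 0.967, 0.0], [0.967, -0.257, -0.0], [-0.0, 0.0, -1.0]]
ft_force: [-0.8, -0.1, -0.6]
gripper_width: 0.398
finger_force: 0.0
```

Request:
arm_command:
  series:
    - [[1, -0.2, 0], [0, 0, 0], 0.6]
    - [[1, -0.2, 0], [0, 0, 0], 0.6]
    - [[1, -0.2, 0], [0, 0, 0], 0.6]
    - [[1, -0.2, 0], [0, 0, 0], 0.6]
    - [[1, -0.2, 0], [0, 0, 0], 0.6]
    - [[1, -0.2, 0], [0, 0, 0], 0.6]
    - [[1, -0.2, 0], [0, 0, 0], 0.6]
    - [[1, -0.2, 0], [0, 0, 0], 0.6]
    - [[1, -0.2, 0], [0, 0, 0], 0.6]
    - [[1, -0.2, 0], [0, 0, 0], 0.6]

```text
t: 6.4
ee_pos: [0.4704, 0.0511, 0.2225]
tcp_rot: [[0.257, 0.967, 0.0], [0.967, -0.257, -0.001], [-0.001, 0.0, -1.0]]
ft_force: [1.2, 1.1, -0.1]
gripper_width: 0.401
finger_force: 0.0
```

Request:
arm_command:
  series:
    - [[1, -0.3, 0.4], [0, 0, 0], 0.6]
    - [[1, -0.3, 0.4], [0, 0, 0], 0.6]
    - [[1, -0.3, 0.4], [0, 0, 0], 0.6]
    - [[1, -0.3, 0.4], [0, 0, 0], 0.6]
    - [[1, -0.3, 0.4], [0, 0, 0], 0.6]
    - [[1, -0.3, 0.4], [0, 0, 0], 0.6]
    - [[1, -0.3, 0.4], [0, 0, 0], 0.6]
    - [[1, -0.3, 0.4], [0, 0, 0], 0.6]
    - [[1, -0.3, 0.4], [0, 0, 0], 0.6]
    - [[0.5, 0, 0.4], [0, 0, 0], 0.6]

```text
t: 7.4
ee_pos: [0.466, 0.25, 0.1424]
tcp_rot: [[0.254, 0.967, 0.0], [0.967, -0.254, 0.001], [0.001, -0.0, -1.0]]
ft_force: [-0.1, -0.5, -0.1]
gripper_width: 0.401
finger_force: 0.0
```

```bash
python3 - <<'E'
from h import *
x,y=off(.4964,.2563,-15,-.026,0);go(x,y,.04,-15)
c=bot.read_camera("wrist"); print(c["fx"],np.round(c["extrinsics"],3).tolist())
im=cv2.cvtColor(c["color"],cv2.COLOR_RGB2BGR); draw(im,c,"girder_loose",(.4964,.2563,np.radians(-15)),.03); cv2.imwrite("pics/w1.png",im)
E
```

```text
t 7.4 p [0.466  0.25   0.1424] yaw -14.72 w 0.401 F [-0.1 -0.5 -0.1] ff 0.0 
 shift now-axes [0.69 0.09 5.12] target-axes [0.7  0.09 5.12] turn [-0.0001 -0.0003  0.0016]
327.04998571373744 [[0.967, 0.242, 0.076, 0.488], [-0.254, 0.922, 0.292, 0.331], [0.001, -0.301, 0.953, 0.305], [0.0, 0.0, 0.0, 1.0]]
```

View pics/w1.png

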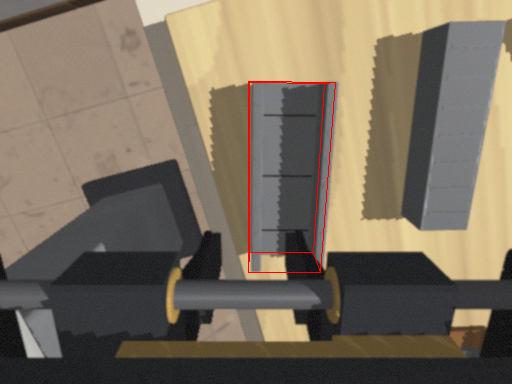

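Request:
arm_command:
  series:
    - [[0.35, 0, 0.4], [0, 0, 0], 0.6]
    - [[0.35, 0.1, 0.4], [0, 0, 0], 0.6]
    - [[0, 0, 0.9], [0, 0, 0], 0.6]
    - [[0, 0, 0.9], [0, 0, 0], 0.6]
    - [[0, 0, 0.9], [0, 0, 0], 0.6]
    - [[0, 0, 0.9], [0, 0, 0], 0.6]
    - [[0, 0, 0.4], [0, 0, 0], 0.6]
    - [[0, 0, 0.3], [0, 0, 0], 0.6]
    - [[0, 0, 0], [0, 0, 0], 1]
    - [[0, 0, 0], [0, 0, 0], 1]
  force: 25

```text
t: 8.45
ee_pos: [0.4734, 0.2604, 0.0411]
tcp_rot: [[0.257, 0.966, 0.001], [0.966, -0.257, 0.0], [0.001, 0.001, -1.0]]
ft_force: [1.1, 0.7, 1.0]
gripper_width: 0.294
finger_force: 0.0
```

Request:
arm_command:
  series:
    - [[0, 0, 0], [0, 0, 0], 1]
    - [[0, 0, 0], [0, 0, 0], 1]
    - [[0, 0, 0], [0, 0, 0], 1]
    - [[0, 0, 0], [0, 0, 0], 1]
    - [[0, 0, -0.2], [0, 0, 0], 1]
    - [[0, 0, -0.5], [0, 0, 0], 1]
    - [[0, 0, -1], [0, 0, 0], 1]
    - [[0, 0, -1], [0, 0, 0], 1]
    - [[0, 0, -1], [0, 0, 0], 1]
    - [[0, 0, -0.5], [0, 0, 0], 1]

```text
t: 9.45
ee_pos: [0.4737, 0.2607, 0.1267]
tcp_rot: [[0.257, 0.967, 0.003], [0.967, -0.257, 0.001], [0.001, 0.002, -1.0]]
ft_force: [0.6, -0.2, -0.5]
gripper_width: 0.088
finger_force: 25.0
```

```bash
python3 - <<'E'
from h import *
x,y=off(.595,-.0293,-11.9,-.060-.003-.026,0); go(x,y,.1,-11.9)
cs=[bot.read_camera(n) for n in("top","scene","wrist")]
for c in cs[:2]:
  for z in (.11,.115): print(fit("girder_loose",[c],(.4964,.2563,-.26),z))
save(cs[2],"w2"); im=np.hstack([cs[1]["color"],cs[2]["color"]])[:,:,::-1]; cv2.imwrite("pics/w2.png",cv2.resize(im,(800,300)))
E
```

```text
t 9.45 p [0.4737 0.2607 0.1267] yaw -14.86 w 0.088 F [ 0.6 -0.2 -0.5] ff 25.000746378209442 
 shift now-axes [-12.69   5.14   1.33] target-axes [-12.94   4.48   1.33] turn [ 0.0008 -0.0005 -0.0165]
(array([ 0.49997248,  0.25511745, -0.28479244]), np.float64(0.5635475516319275))
(array([ 0.4995925 ,  0.25528172, -0.27316558]), np.float64(0.5650962591171265))
(array([ 0.50442474,  0.25498829, -0.26974845]), np.float64(0.6050827503204346))
(array([ 0.50041402,  0.25901339, -0.27110194]), np.float64(0.6103466749191284))
```

View pics/w2.png

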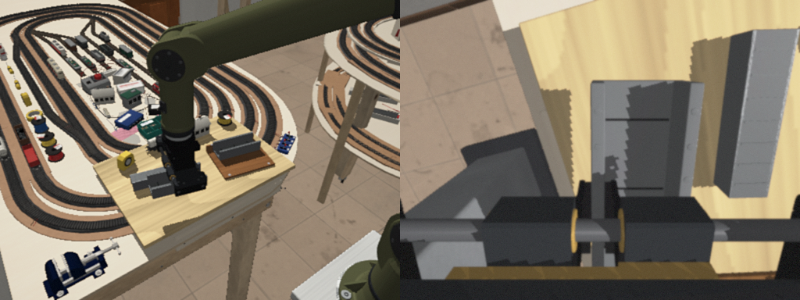

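Request:
arm_command:
  series:
    - [[-0.5, 0.2, 0], [0, 0, 0], 1]
    - [[-1, 0.4, 0], [0, 0, 0], 1]
    - [[-1, 0.4, 0], [0, 0, 0], 1]
    - [[-1, 0.4, 0], [0, 0, 0], 1]
    - [[-1, 0.4, 0], [0, 0, 0], 1]
    - [[-1, 0.4, 0], [0, 0, 0], 1]
    - [[-1, 0.4, 0], [0, 0, 0], 1]
    - [[-1, 0.4, 0], [0, 0, 0], 1]
    - [[-1, 0.4, 0], [0, 0, 0], 1]
    - [[-1, 0.4, 0], [0, 0, 0], 1]

```text
t: 10.8
ee_pos: [0.4972, 0.0551, 0.1241]
tcp_rot: [[0.257, 0.966, -0.001], [0.966, -0.257, -0.001], [-0.001, -0.001, -1.0]]
ft_force: [-0.4, 0.8, -0.7]
gripper_width: 0.094
finger_force: 25.0
```

Request:
arm_command:
  series:
    - [[-1, 0.4, 0], [0, 0, 0], 1]
    - [[-1, 0.4, 0], [0, 0, 0], 1]
    - [[-0.8, 0.3, 0], [0, 0, 0], 1]
    - [[-0.5, 0.1, 0.2], [0, 0, -0.004], 1]
    - [[0, 0, 0.2], [0, 0, -0.0042], 1]
    - [[0, 0, 0.2], [0, 0, -0.0042], 1]
    - [[0, 0, 0.2], [0, 0, -0.0041], 1]
    - [[0, 0, 0.2], [0, 0, 0], 1]
    - [[0, 0, 0], [0, 0, 0], 1]
    - [[0, 0, 0], [0, 0, 0], 1]

```text
t: 11.8
ee_pos: [0.5038, -0.0125, 0.1044]
tcp_rot: [[0.205, 0.979, -0.0], [0.979, -0.205, 0.0], [0.0, -0.0, -1.0]]
ft_force: [-1.2, -0.2, -1.3]
gripper_width: 0.089
finger_force: 25.0
```

```bash
python3 - <<'E'
from h import *
x,y=off(.595,-.0293,-11.9,-.092,-.0016); go(x,y,.05,-11.9)
s=bot.sense(); p=s["ee_pos"]; R=s["tcp_rot"]; yaw=np.arctan2(R[1][1],R[0][1])
gx,gy=off(p[0],p[1],np.degrees(yaw),.026,.0016)
cs=[bot.read_camera(n) for n in("top","wrist")]; ims=[]
for c in cs:
  im=cv2.cvtColor(c["color"],cv2.COLOR_RGB2BGR)
  draw(im,c,"girder_loose",(gx,gy,yaw),p[2]-.010); draw(im,c,"girder_in_jig",(.595,-.0293,np.radians(-11.9)),.038); ims.append(im)
ims[0]=cv2.resize(ims[0][130:280,240:390],(384,384))
cv2.imwrite("pics/w3.png",cv2.resize(np.hstack(ims),(800,343)))
E
```

```text
t 11.8 p [ 0.5038 -0.0125  0.1044] yaw -11.86 w 0.089 F [-1.2 -0.2 -1.3] ff 25.000571182463318 
 shift now-axes [0.04 0.04 2.72] target-axes [0.04 0.04 2.72] turn [-0.0001 -0.      0.0002]
```

View pics/w3.png

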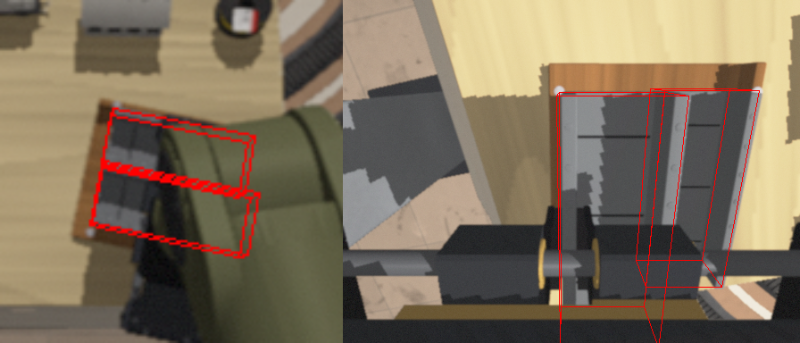

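Request:
arm_command:
  series:
    - [[0, 0, 0.4], [0, 0, 0], 1]
    - [[0, 0, 0.5], [0, 0, 0], 1]
    - [[0, 0, 0.5], [0, 0, 0], 1]
    - [[0, 0, 0.5], [0, 0, 0], 1]
    - [[0, 0, 0.4], [0, 0, 0], 1]
    - [[0, 0, 0.2], [0, 0, 0], 1]
    - [[0, 0, 0.15], [0, 0, 0], 1]
    - [[0, 0, 0.1], [0, 0, 0], 1]
    - [[0, 0, 0], [0, 0, 0], 1]
    - [[0, 0, 0], [0, 0, 0], 1]

```text
t: 12.9
ee_pos: [0.5041, -0.013, 0.0498]
tcp_rot: [[0.206, 0.979, 0.001], [0.979, -0.206, -0.0], [-0.0, 0.001, -1.0]]
ft_force: [0.4, 0.1, -0.9]
gripper_width: 0.088
finger_force: 25.0
```

```bash
python3 - <<'E'
from h import *
x,y=off(.595,-.0293,-11.9,-.092,-.0016); go(x,y,.048,-11.9)
E
```

```text
t 12.9 p [ 0.5041 -0.013   0.0498] yaw -11.9 w 0.088 F [ 0.4  0.1 -0.9] ff 25.00069369794801 
 shift now-axes [0.06 0.02 0.09] target-axes [0.06 0.02 0.09] turn [0.0002 0.     0.    ]
```

Request:
arm_command:
  series:
    - [[0, 0, 0.04], [0, 0, 0], 1]
    - [[0, 0.03, 0], [0, 0, 0], 1]
    - [[0, 0.03, 0], [0, 0, 0], 1]
    - [[0, 0.03, 0], [0, 0, 0], 1]
    - [[0, 0.03, 0], [0, 0, 0], 1]
    - [[0, 0.03, 0], [0, 0, 0], 1]
    - [[0, 0.03, 0], [0, 0, 0], 1]
    - [[0, 0.03, 0], [0, 0, 0], 1]
    - [[0, 0.02, 0], [0, 0, 0], 1]
    - [[0, 0, 0], [0, 0, 0], 1]

```text
t: 13.9
ee_pos: [0.5082, -0.0137, 0.049]
tcp_rot: [[0.206, 0.979, -0.001], [0.979, -0.206, -0.0], [-0.0, -0.001, -1.0]]
ft_force: [-3.0, 0.8, 6.8]
gripper_width: 0.094
finger_force: 25.0
```

Request:
arm_command:
  series:
    - [[0, 0.03, 0], [0, 0, 0], 1]
    - [[0, 0.03, 0], [0, 0, 0], 1]
    - [[0, 0.02, 0], [0, 0, 0], 1]
    - [[0, 0, 0], [0, 0, 0], 1]
    - [[0, 0, 0.05], [0, 0, 0], 1]
    - [[0, 0, 0], [0, 0, 0], 1]
    - [[0, 0, 0], [0, 0, 0], 1]
    - [[0, 0, 0], [0, 0, 0], 1]
    - [[0, 0, 0], [0, 0, 0], 1]
    - [[0, 0, 0], [0, 0, 0], 1]

```text
t: 14.9
ee_pos: [0.5097, -0.0141, 0.049]
tcp_rot: [[0.206, 0.979, -0.001], [0.979, -0.206, -0.001], [-0.001, -0.001, -1.0]]
ft_force: [-6.7, 1.3, 13.9]
gripper_width: 0.092
finger_force: 25.0
```

```bash
python3 - <<'E'
from h import *
x,y=off(.595,-.0293,-11.9,-.086,-.0016); go(x,y,.048,-11.9)
c=bot.read_camera("wrist"); im=cv2.cvtColor(c["color"],cv2.COLOR_RGB2BGR)
cv2.imwrite("pics/w4.png",cv2.resize(im[60:340,180:480],(600,560),interpolation=2))
E
```

```text
t 14.9 p [ 0.5097 -0.0141  0.049 ] yaw -11.89 w 0.092 F [-6.7  1.3 13.9] ff 25.001370823010802 
 shift now-axes [0.05 0.03 0.05] target-axes [0.05 0.03 0.05] turn [-0.0003  0.0003  0.    ]
```

View pics/w4.png

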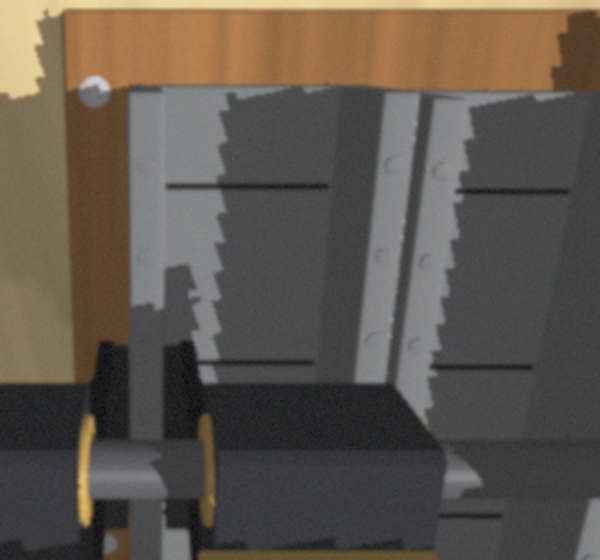

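Request:
arm_command:
  series:
    - [[0, 0, -0.04], [0, 0, 0], 1]
    - [[0, 0.04, 0], [0, 0, 0], 1]
    - [[0, 0.04, 0], [0, 0, 0], 1]
    - [[0, 0, 0], [0, 0, 0], 1]
    - [[0, 0, 0], [0, 0, 0], 0.6]
    - [[0, 0, 0], [0, 0, 0], 0.6]
    - [[0, 0, 0], [0, 0, 0], 0.6]
    - [[0, 0, -0.5], [0, 0, 0], 0.6]
    - [[0, 0, -1], [0, 0, 0], 0.6]
    - [[0, 0, -1], [0, 0, 0], 0.6]

```text
t: 15.95
ee_pos: [0.5114, -0.0145, 0.0994]
tcp_rot: [[0.206, 0.979, -0.0], [0.979, -0.206, 0.0], [0.0, -0.0, -1.0]]
ft_force: [-0.1, -0.7, 0.5]
gripper_width: 0.396
finger_force: 0.0
```

```bash
python3 - <<'E'
from h import *
go(.623,.2629,.14,-12.8)
c=bot.read_camera("wrist"); im=cv2.cvtColor(c["color"],cv2.COLOR_RGB2BGR)
print(fit("girder_loose",[c],(.535,-.018,-.207),.038),[ (round(r["p"],2),r["position"]) for r in bot.tip_of(c,"girder_loose")])
cv2.imwrite("pics/w5.png",im)
E
```

```text
t 15.95 p [ 0.5114 -0.0145  0.0994] yaw -11.89 w 0.396 F [-0.1 -0.7  0.5] ff 0.0 
 shift now-axes [14.72  2.6  -2.03] target-axes [14.76  2.37 -2.03] turn [-0.0001 -0.0001  0.0051]
(array([ 0.53780721, -0.01705494, -0.20792638]), np.float64(0.2733016014099121)) [(0.72, [0.5367, -0.0183, 0.0327])]
```

View pics/w5.png

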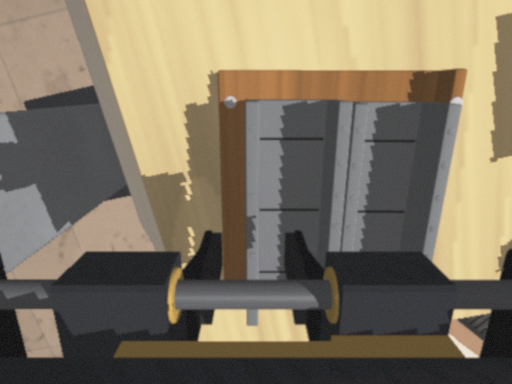

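Request:
arm_command:
  series:
    - [[0.5, 0, -1], [0, 0, 0], 0.3]
    - [[1, 0.2, -1], [0, 0, 0], 0.3]
    - [[1, 0.2, 0], [0, 0, 0], 0.3]
    - [[1, 0.2, 0], [0, 0, 0], 0.3]
    - [[1, 0.2, 0], [0, 0, 0], 0.3]
    - [[1, 0.2, 0], [0, 0, 0], 0.3]
    - [[1, 0.2, 0], [0, 0, 0], 0.3]
    - [[1, 0.2, 0], [0, 0, 0], 0.3]
    - [[1, 0.2, 0], [0, 0, 0], 0.3]
    - [[1, 0.2, 0], [0, 0, 0], 0.3]

```text
t: 17.1
ee_pos: [0.5857, 0.1643, 0.1374]
tcp_rot: [[0.206, 0.978, -0.002], [0.978, -0.206, -0.0], [-0.001, -0.002, -1.0]]
ft_force: [0.0, -0.2, -0.2]
gripper_width: 0.697
finger_force: 0.0
```

Request:
arm_command:
  series:
    - [[1, 0.2, 0], [0, 0, 0], 0.3]
    - [[1, 0.2, 0], [0, 0, 0], 0.3]
    - [[1, 0.2, 0], [0, 0, 0], 0.3]
    - [[1, 0.2, 0], [0, 0, 0], 0.3]
    - [[0.7, 0, 0], [0, 0, 0.005], 0.3]
    - [[0.5, 0, 0], [0, 0, 0], 0.3]
    - [[0, 0, 0], [0, 0, 0], 0.3]
    - [[0, 0, 0], [0, 0, 0], 0.3]
    - [[0, 0, 0], [0, 0, 0], 0.3]
    - [[0, 0, 0], [0, 0, 0], 0.3]

```text
t: 18.1
ee_pos: [0.6234, 0.2611, 0.1385]
tcp_rot: [[0.223, 0.975, 0.0], [0.975, -0.223, -0.001], [-0.001, 0.0, -1.0]]
ft_force: [-0.3, 0.3, -0.4]
gripper_width: 0.702
finger_force: 0.0
```

```bash
python3 - <<'E'
from h import *
go(.623,.2629,.04,-12.8)
c=bot.read_camera("wrist"); im=cv2.cvtColor(c["color"],cv2.COLOR_RGB2BGR)
draw(im,c,"capping_channel",(.623,.2629,np.radians(-12.8)),.03)
cv2.imwrite("pics/w6.png",im)
E
```

```text
t 18.1 p [0.6234 0.2611 0.1385] yaw -12.87 w 0.702 F [-0.3  0.3 -0.4] ff 0.0 
 shift now-axes [ 0.09 -0.04  4.93] target-axes [ 0.08 -0.04  4.93] turn [ 0.0001  0.0002 -0.0004]
```

View pics/w6.png

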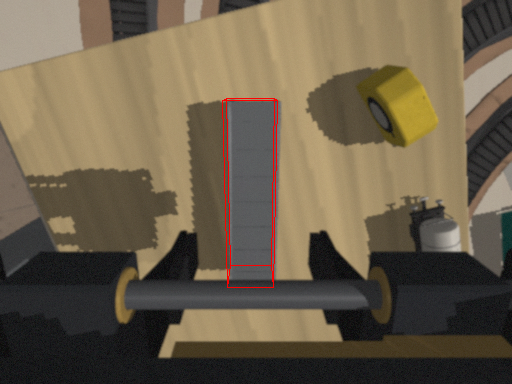

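Request:
arm_command:
  series:
    - [[0.1, 0, 0.5], [0, 0, 0], 0.3]
    - [[0, 0, 0.9], [0, 0, 0], 0.3]
    - [[0, 0, 0.9], [0, 0, 0], 0.3]
    - [[0, 0, 0.9], [0, 0, 0], 0.3]
    - [[0, 0, 0.8], [0, 0, 0], 0.3]
    - [[0, 0, 0.5], [0, 0, 0], 0.3]
    - [[0, 0, 0.4], [0, 0, 0], 0.3]
    - [[0, 0, 0], [0, 0, 0], 0.3]
    - [[0, 0, 0], [0, 0, 0], 1]
    - [[0, 0, 0], [0, 0, 0], 1]
  force: 20

```text
t: 19.15
ee_pos: [0.6242, 0.2647, 0.0415]
tcp_rot: [[0.222, 0.975, 0.002], [0.975, -0.222, 0.001], [0.001, 0.001, -1.0]]
ft_force: [-0.1, -0.2, 0.4]
gripper_width: 0.595
finger_force: 0.0
```

Request:
arm_command:
  series:
    - [[0, 0, 0], [0, 0, 0], 1]
    - [[0, 0, 0], [0, 0, 0], 1]
    - [[0, 0, 0], [0, 0, 0], 1]
    - [[0, 0, 0], [0, 0, 0], 1]
    - [[0, 0, -0.2], [0, 0, 0], 1]
    - [[0, 0, -0.5], [0, 0, 0], 1]
    - [[0, 0, -1], [0, 0, 0], 1]
    - [[0, 0, -1], [0, 0, 0], 1]
    - [[0, 0, -1], [0, 0, 0], 1]
    - [[0, 0, -0.9], [0, 0, 0], 1]

```text
t: 20.15
ee_pos: [0.6236, 0.2644, 0.1341]
tcp_rot: [[0.221, 0.975, 0.0], [0.975, -0.221, 0.0], [0.0, 0.0, -1.0]]
ft_force: [0.2, 0.5, -1.3]
gripper_width: 0.439
finger_force: 20.0
```

```bash
python3 - <<'E'
from h import *
go(.567,-.0244,.13,-11.9)
c=bot.read_camera("top")
print(fit("girder_in_jig",[c],(.595,-.03,-.207),.038))
print(fit("girder_loose",[c],(.537,-.018,-.207),.038))
c=bot.read_camera("scene")
print(fit("girder_in_jig",[c],(.595,-.03,-.207),.038))
print(fit("girder_loose",[c],(.537,-.018,-.207),.038))
E
```

```text
t 20.15 p [0.6236 0.2644 0.1341] yaw -12.79 w 0.439 F [ 0.2  0.5 -1.3] ff 19.963968456722796 
 shift now-axes [-14.71   0.44   0.2 ] target-axes [-14.71   0.21   0.2 ] turn [ 0.0001 -0.0001 -0.005 ]
(array([ 0.59909687, -0.03055537, -0.20975029]), np.float64(0.07708138227462769))
(array([ 0.52203402,  0.00392076, -0.19799972]), np.float64(0.7558412551879883))
(array([ 0.61034328, -0.03328793, -0.2250257 ]), np.float64(0.37422508001327515))
(array([ 0.53521348, -0.01571452, -0.19981976]), np.float64(0.07597821950912476))
```

Request:
arm_command:
  series:
    - [[-0.5, 0, 0], [0, 0, 0], 1]
    - [[-1, 0.05, 0], [0, 0, 0], 1]
    - [[-1, 0.05, 0], [0, 0, 0], 1]
    - [[-1, 0.05, 0], [0, 0, 0], 1]
    - [[-1, 0.05, 0], [0, 0, 0], 1]
    - [[-1, 0.05, 0], [0, 0, 0], 1]
    - [[-1, 0.05, 0], [0, 0, 0], 1]
    - [[-1, 0.05, 0], [0, 0, 0], 1]
    - [[-1, 0.05, 0], [0, 0, 0], 1]
    - [[-1, 0.05, 0], [0, 0, 0], 1]

```text
t: 21.45
ee_pos: [0.5893, 0.0752, 0.1316]
tcp_rot: [[0.222, 0.975, -0.002], [0.975, -0.222, -0.001], [-0.001, -0.001, -1.0]]
ft_force: [-0.0, 0.4, -0.4]
gripper_width: 0.434
finger_force: 20.0
```

Request:
arm_command:
  series:
    - [[-1, 0, 0], [0, 0, 0], 1]
    - [[-1, 0, 0], [0, 0, 0], 1]
    - [[-1, 0, 0], [0, 0, 0], 1]
    - [[-1, 0, 0], [0, 0, 0], 1]
    - [[-0.7, 0, 0], [0, 0, -0.005], 1]
    - [[-0.4, 0, 0], [0, 0, 0], 1]
    - [[0, 0, 0], [0, 0, 0], 1]
    - [[0, 0, 0], [0, 0, 0], 1]
    - [[0, 0, 0], [0, 0, 0], 1]
    - [[0, 0, 0], [0, 0, 0], 1]

```text
t: 22.45
ee_pos: [0.5678, -0.0213, 0.1326]
tcp_rot: [[0.205, 0.979, 0.0], [0.979, -0.205, 0.0], [0.0, 0.0, -1.0]]
ft_force: [-0.5, -0.3, -1.0]
gripper_width: 0.435
finger_force: 20.0
```

```bash
python3 - <<'E'
from h import *
go(.5678,-.0228,.056,-11.9)
c=bot.read_camera("wrist"); im=cv2.cvtColor(c["color"],cv2.COLOR_RGB2BGR)
# where channel sides end up at bottom: project lines of joint centre and flange edges at top plane z=.074
s=bot.sense();p=s["ee_pos"]
for d,col in((0,(0,255,0)),(-.019,(0,0,255)),(.019,(0,0,255)),(-.052,(255,0,0)),(.052,(255,0,0))):
    q=proj(c,[[*off(p[0],p[1],-11.9,d,y),.074] for y in(-.05,.073)]).astype(int); cv2.line(im,tuple(map(int,q[0])),tuple(map(int,q[1])),col,1)
cv2.imwrite("pics/w7.png",cv2.resize(im,(800,600),interpolation=2))
E
```

```text
t 22.45 p [ 0.5678 -0.0213  0.1326] yaw -11.81 w 0.435 F [-0.5 -0.3 -1. ] ff 19.963784026913345 
 shift now-axes [-0.07  0.01  3.83] target-axes [-0.07  0.01  3.83] turn [ 0.     -0.0001  0.0005]
```

View pics/w7.png

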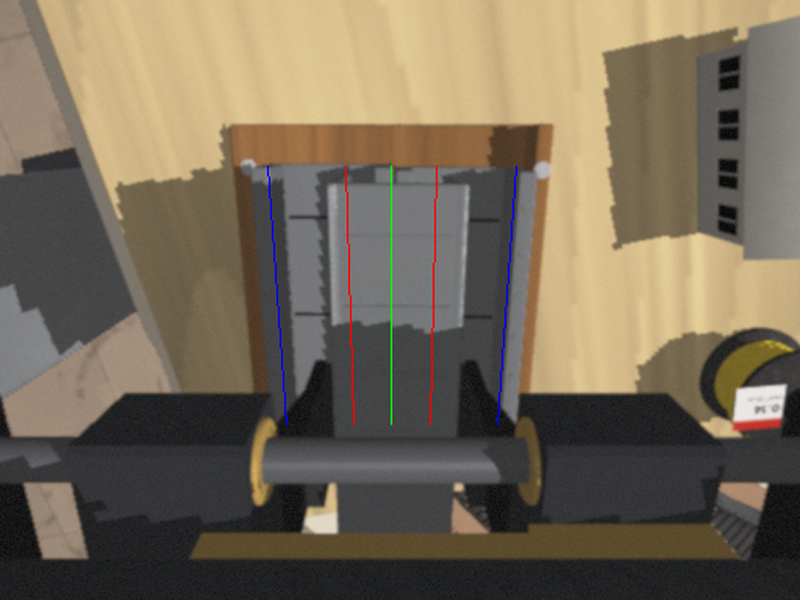

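Request:
arm_command:
  series:
    - [[-0.07, 0, 0.3], [0, 0, 0], 1]
    - [[0, 0, 0.5], [0, 0, 0], 1]
    - [[0, 0, 0.5], [0, 0, 0], 1]
    - [[0, 0, 0.5], [0, 0, 0], 1]
    - [[0, 0, 0.5], [0, 0, 0], 1]
    - [[0, 0, 0.5], [0, 0, 0], 1]
    - [[0, 0, 0.4], [0, 0, 0], 1]
    - [[0, 0, 0.3], [0, 0, 0], 1]
    - [[0, 0, 0.2], [0, 0, 0], 1]
    - [[0, 0, 0], [0, 0, 0], 1]

```text
t: 23.5
ee_pos: [0.5672, -0.0239, 0.058]
tcp_rot: [[0.206, 0.979, -0.001], [0.979, -0.206, 0.0], [-0.0, -0.001, -1.0]]
ft_force: [-0.1, -0.1, -1.3]
gripper_width: 0.437
finger_force: 20.0
```

Request:
arm_command:
  series:
    - [[0, 0, 0.04], [0, 0, 0], 1]
    - [[0, 0, 0.04], [0, 0, 0], 1]
    - [[0, 0, 0.02], [0, 0, 0], 1]
    - [[0, 0, 0], [0, 0, 0], 1]
    - [[0, 0, 0], [0, 0, 0], 1]
    - [[0, 0, 0], [0, 0, 0], 1]
    - [[0, 0, 0], [0, 0, 0], 1]
    - [[0, 0, 0], [0, 0, 0], 1]
    - [[0, 0, 0], [0, 0, 0], 1]
    - [[0, 0, 0], [0, 0, 0], 1]

```text
t: 24.5
ee_pos: [0.5675, -0.0239, 0.0565]
tcp_rot: [[0.206, 0.978, -0.0], [0.978, -0.206, -0.0], [-0.0, -0.0, -1.0]]
ft_force: [0.6, 0.3, -0.3]
gripper_width: 0.435
finger_force: 20.0
```

Down nearly to the floors without hindrance; touch down gently, open to 0.3 and retreat.

Request:
arm_command:
  series:
    - [[0, 0, 0.04], [0, 0, 0], 1]
    - [[0, 0, 0.04], [0, 0, 0], 1]
    - [[0, 0, 0], [0, 0, 0], 1]
    - [[0, 0, 0], [0, 0, 0], 1]
    - [[0, 0, 0], [0, 0, 0], 1]
    - [[0, 0, 0], [0, 0, 0], 1]
    - [[0, 0, 0], [0, 0, 0], 1]
    - [[0, 0, 0], [0, 0, 0], 1]
    - [[0, 0, 0], [0, 0, 0], 1]
    - [[0, 0, 0], [0, 0, 0], 1]

```text
t: 25.5
ee_pos: [0.5676, -0.0239, 0.0551]
tcp_rot: [[0.206, 0.979, 0.0], [0.979, -0.206, -0.0], [-0.0, 0.0, -1.0]]
ft_force: [-0.8, -0.2, 5.4]
gripper_width: 0.435
finger_force: 20.0
```

Request:
arm_command:
  series:
    - [[0, 0, 0], [0, 0, 0], 0.35]
    - [[0, 0, 0], [0, 0, 0], 0.35]
    - [[0, 0, 0], [0, 0, 0], 0.35]
    - [[0, 0, 0], [0, 0, 0], 0.35]
    - [[0, 0, -0.3], [0, 0, 0], 0.35]
    - [[0, 0, -0.7], [0, 0, 0], 0.35]
    - [[0, 0, -1], [0, 0, 0], 0.35]
    - [[0, 0, -1], [0, 0, 0], 0.35]
    - [[0, 0, -1], [0, 0, 0], 0.35]
    - [[0, 0, -1], [0, 0, 0], 0.35]

```text
t: 26.5
ee_pos: [0.5678, -0.0236, 0.1571]
tcp_rot: [[0.206, 0.979, 0.001], [0.979, -0.206, -0.0], [-0.0, 0.002, -1.0]]
ft_force: [0.2, 0.2, -0.3]
gripper_width: 0.648
finger_force: 0.0
```

Request:
arm_command:
  series:
    - [[1, -0.2, -0.5], [0, 0, 0], 0.35]
    - [[1, -0.2, 0], [0, 0, 0], 0.35]
    - [[1, -0.2, 0], [0, 0, 0], 0.35]
    - [[1, -0.2, 0], [0, 0, 0], 0.35]
    - [[1, -0.2, 0], [0, 0, 0], 0.35]
    - [[1, -0.2, 0], [0, 0, 0], 0.35]
    - [[1, -0.2, 0], [0, 0, 0], 0.35]
    - [[1, -0.2, 0], [0, 0, 0], 0.35]
    - [[1, -0.2, 0], [0, 0, 0], 0.35]
    - [[0.5, 0, 0], [0, 0, 0], 0.35]

```text
t: 27.5
ee_pos: [0.5712, 0.1722, 0.1664]
tcp_rot: [[0.203, 0.979, 0.001], [0.979, -0.203, 0.001], [0.001, 0.001, -1.0]]
ft_force: [-0.5, 0.6, 0.0]
gripper_width: 0.648
finger_force: 0.0
```

```bash
python3 - <<'E'
from h import *
print(bot.sense()["t"])
cs=[bot.read_camera(n) for n in("top","scene")]
for c in cs:
  for t,x0,z in(("girder_in_jig",(.597,-.03,-.207),.038),("girder_loose",(.537,-.018,-.207),.038),("capping_channel",(.567,-.024,-.207),.044)):
    print(t,fit(t,[c],x0,z))
ims=[cv2.resize(c["color"][130:280,230:380,::-1],(400,400),interpolation=2) for c in cs]
cv2.imwrite("pics/f.png",np.hstack(ims))
E
```

```text
27.5
girder_in_jig (array([ 0.60384964, -0.03207434, -0.23673806]), np.float64(0.43139636516571045))
girder_loose (array([ 0.52808413, -0.01472862, -0.15915423]), np.float64(0.42604541778564453))
capping_channel (array([ 0.56719012, -0.02621846, -0.2165719 ]), np.float64(0.04374969005584717))
girder_in_jig (array([ 0.597, -0.03 , -0.207]), np.float64(1.0))
girder_loose (array([ 0.53422222, -0.01337037, -0.20588889]), np.float64(0.46227872371673584))
capping_channel (array([ 0.56536208, -0.02603165, -0.21762101]), np.float64(0.08953839540481567))
```

View pics/f.png

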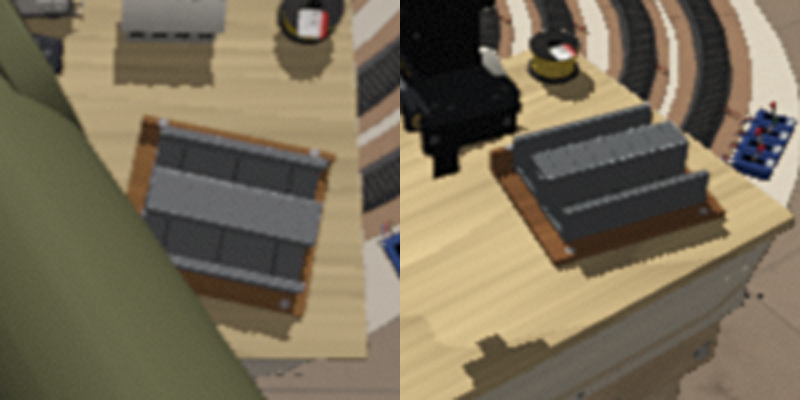

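The picture shows both girders side by side with their ends level. The channel is seated over the joint at its expected height (TCP 55 mm at touchdown), and the gripper is clear.

```bash
python3 -c "
from station import bot
print(bot.finish_job())"
```

```text
the job is handed in; nothing more can be done
None
```

The bridge deck is assembled and handed in at about 28 s: the loose girder sits tight alongside the first with ends level, the capping channel is seated over the joint, and the bystanders were not touched. The hand-in gave no verdict.

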